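# Nudge the slotted board home on the cup rack

## Task

The slotted board of the bamboo cup rack was put back carelessly and lies propped up on the rack's two dowels. Push it with the fingers, back and sideways as needed, until both its holes drop over the dowels and it lies flat on the rack. Do not pick the board up, and leave the cups, the coffee pot and the pan where they stand.

Things in the scene. Friction and masses are not known exactly. Their poses are not given: they have to be found in the camera images.
- rack: Bamboo cup rack, 270 mm wide (y), does not slip on the table. Origin on the table; x points to its rear, away from the robot, y left, z up. The board rests on it 50 mm above the table. A rear rail has its face at x = +71 mm, top 66 mm up. Front (base face x = -56 mm) and ends (y = +-135 mm) are open; the home board overhangs them by 14 and 15 mm.
- home (a point): Point of the rack where the board's origin lies when the board is home: on the rack's centre line, 50 mm above the table; when home the board's axes are those of the rack and its rear edge is 1 mm short of the rail.
- dowel_left (a point): Centre of the top of the left bamboo dowel, fixed upright in the rack's rear ledge at x = 36 mm, y = +100 mm of the rack: 9 mm thick, 8 mm proud of the resting surface, its top edge bevelled.
- dowel_right (a point): The same for the right dowel, at x = 36 mm, y = -100 mm of the rack.
- board: Slotted bamboo board, 140 (x) by 300 (y) by 12 mm, 0.3 kg. Origin: centre of underside; x to its rear edge, y left. Starts on the rack's front edge and the dowel tops, rear raised, tilted 5 degrees, 12 to 18 mm too far forward, up to 35 mm off to left or right, up to 3 degrees askew. Slides under 1 to 2 N (first touch may jolt to 8 N). Holes over dowels: its rear falls 8 mm and the dowels stop it.
- hole_left (a point): Centre of the left of two round 13 mm holes through the board near its rear edge, at the underside, x = 36 mm, y = +100 mm of the board. (The five long drain slots play no part.)
- hole_right (a point): Centre of the right hole at the board's underside, x = 36 mm, y = -100 mm of the board.
- cup_a: White ceramic cup without handle, 72 mm wide at the rim, 58 mm high, standing before the left part of the rack. Origin under its foot. Leave it alone.
- cup_b: Another such cup, behind the right part of the rack. Leave it alone.
- jebena: Black clay coffee pot with a round belly 150 mm wide, a narrow neck, spout and handle, 236 mm high with its stopper, standing in a grey silicone ring to the right of the rack. Origin under its foot. Leave it alone.
- pan: Silver round roasting pan, 240 mm wide, 42 mm high, with a long handle pointing away from the robot, standing to the left of the rack. Origin under its middle. Leave it alone.

How it is judged:
At the end, for the whole second after the job is handed in: Both holes are over their dowels (hole and dowel centres within 3.5 mm), the board lies flat (within 0.02 rad) and down on the rack (within 2 mm), at rest (horizontal distance between hole_left and dowel_left below 0.0035 m and horizontal distance between hole_right and dowel_right below 0.0035 m and z of board in the frame of rack between 0.048 and 0.052 m and angle between board's own z axis and vertical below 0.02 rad and linear speed of board below 0.01 m/s); the robot touches nothing.
It fails at once if the board is lifted: its middle more than 5 mm above its propped height, or it is tipped beyond 0.16 rad (z of board in the frame of rack above 0.06 m or angle between board's own z axis and vertical above 0.16 rad).
It fails at once if a cup, the coffee pot or the pan is moved by more than 15 mm (distance of any of cup_a, cup_b, jebena, pan from where it was at the start of the episode above 0.015 m).
It fails at once if the board is pushed with the arm or the gripper's body instead of the fingers (contact force between the arm and board above 2 N).
It also fails if it takes over 48 s, if anything falls off the work surface, if the arm or the gripper's body presses on something with over 40 N, if the wrist force passes 120 N, or if a joint passes its speed limit or range.

## Robot

A 7-joint arm with a two-finger parallel gripper is mounted at the origin on the work surface. World frame = base frame: x ahead of the robot, y to its left, z up, the work surface at z = 0. Lengths are in m, angles in rad, forces in N, time in s.
With the tool pointing down it reaches from about 0.425 to 0.95 m from the base axis. Payload 4.7 kg.
Tool frame: the origin (TCP) lies on the centre line of the jaws, within the pads' length; the fingertips stand robot.nose_length ahead of it and the grasp point (between the pads) lies 8 mm behind it (robot.nose_length is the distance from the TCP to the fingertips, in m); z points along the fingers, x is the direction in which the jaws open and shut, and the axes are right-handed (so a half turn about z gives the same grasp; the last joint's range is limited). The gripper opens to 85 mm and grips with 20 to 120 N. Pads are 22 mm wide; open, the fingers measure 114 mm over their backs; the gripper's body (76 mm by 85 mm) begins 54 mm behind the grasp point. The pads swing forward as they close: fully open they stand 13 mm farther back than shut.
Start: joints at [1.196, 0.469, -0.049, 1.532, 0.024, 1.141, -0.082], TCP at [0.229, -0.635, 0.242] pointing down, gripper open.
Joint ranges: [-2.59, 2.59], [-0.33, 1.99], [-1.39, 1.29], [0.1, 2.45], [-1.04, 4.18], [0.21, 1.99], [-2.66, 2.66]. Speed limits (rad/s): [2.57, 2.57, 3.14, 3.14, 3.14, 3.14, 3.14].

## Interface

Orientations are given as [roll, pitch, yaw] about the fixed x, y, z axes, in that order (R = Rz(yaw) Ry(pitch) Rx(roll)).
In Python, from plant import robot gives the robot as it stands. Calls block until the motion is done:
- robot.goto(position, orientation): joint-space move of the TCP to a pose.
- robot.move_straight(position, vel=0.15, attitude=None, contact_N=None): straight line of the TCP; attitude=None keeps the orientation; vel is the mean speed in m/s. With contact_N (N) it stops when the force on the tool has changed by that much, and returns True; else False.
- robot.move_joints(angles): joint-space move.
- robot.grip(opening, strength=None): opening from 0.0 (shut) to 1.0 (fully open); strength is the grip in N (None keeps the last); returns when the fingers have stopped.
- robot.sleep(seconds).
- robot.inverse_kinematics(position, orientation): joint angles nearest the present ones, or None.
- robot.sense(): the state.
- robot.grab_frame(name): name is "scene" or "top"; returns a dict with "image" (420x560x3 uint8, red, green, blue), "range_z" (420x560 float32, m along the optical axis (not along the pixel's ray), 0 where there is no reading), "fx", "fy", "cx", "cy" (pixels), "dist_coeffs" ([k1, k2, p1, p2, k3] as OpenCV has them; the pictures are not rectified), "R" (3x3) and "t" (3): a world point X has camera coordinates R X + t. Camera axes: x right, y down, z forward; pixel columns grow to the right and rows downward; lengths in m; the calibration is good to about 2 mm. A picture is of the moment at which its call begins.
A pose or a line that the arm cannot do raises robot.IKError and nothing moves.
- robot.close_job(): hands the job in, once; it reports no verdict.
The state is a dict: "t": time; "joint_pos": joint angles; "joint_velocities": joint speeds; "effort": joint torques, N m; "tcp_pos": TCP position; "tcp_rot": TCP orientation; "wrist_force": force on the tool from outside, world axes, zero at the start; "torque": the same for the moment, N m; "opening": opening from 0.0 (shut) to 1.0 (fully open).
Only numpy, scipy, OpenCV 4.12 (cv2) and the standard library are available. Lean on these libraries where they do the work, as an engineer would, in place of code of your own. Each camera call takes 0.05 s, during which the arm holds its last target. There are 200 camera calls.

## Working session

There is one attempt and no reset: what is moved stays moved. The work goes in short steps, each a Python script; the robot and the scene stay as the last script left them, time stands still between calls to the robot, and variables do not carry over. Pictures are saved under pics/ and viewed, about 8 in all and at most 12, crops included, and the job is handed in when it is done.

```bash
ls; mkdir -p pics; python3 - <<'E'
from plant import robot
import cv2,numpy as np,pickle
for n in("scene","top"):
    f=robot.grab_frame(n); pickle.dump(f,open(f'{n}0.pkl','wb'))
    cv2.imwrite(f'pics/{n}0.png',f['image'][:,:,::-1])
    print(n,f['fx'],f['cx'],f['cy'],f['dist_coeffs'],(-f['R'].T@f['t']).round(3),f['R'].round(2).tolist())
print(robot.sense(),robot.nose_length)
E
```

```text
pics
scene 442.1547478593751 281.21785850776007 206.64036292613392 [-0.05005168  0.          0.          0.          0.        ] [1.138 0.758 1.061] [[-0.79, 0.62, -0.02], [0.45, 0.56, -0.69], [-0.42, -0.55, -0.72]]
top 408.44554083029686 285.5082710722591 209.57220089439352 [0.0058107 0.        0.        0.        0.       ] [0.357 0.009 1.216] [[-0.03, -1.0, 0.02], [-0.98, 0.02, -0.18], [0.18, -0.03, -0.98]]
{'t': 0.1, 'joint_pos': array([ 1.19606075,  0.4693826 , -0.04863668,  1.53357705,  0.0241163 ,
        1.14100685, -0.08229382]), 'joint_velocities': array([ 0.0002618 , -0.00285644,  0.00126675, -0.00356244, -0.00011471,
        0.00057402, -0.00059946]), 'effort': array([ 1.14624305e-03, -5.11516356e+01, -4.70270973e-02, -2.38390696e+01,
        1.06926603e-02,  4.38872696e-03, -6.75218175e-06]), 'tcp_pos': array([ 0.2286735 , -0.63454362,  0.24135068]), 'tcp_rot': array([ 3.14153416e+00,  1.78651118e-03, -1.22488151e+00]), 'wrist_force': array([0.56007633, 0.15845826, 0.46720525]), 'torque': array([ 0.02809775, -0.03013337,  0.03358049]), 'opening': 0.9989534665771257} 0.011
```

View pics/scene0.png

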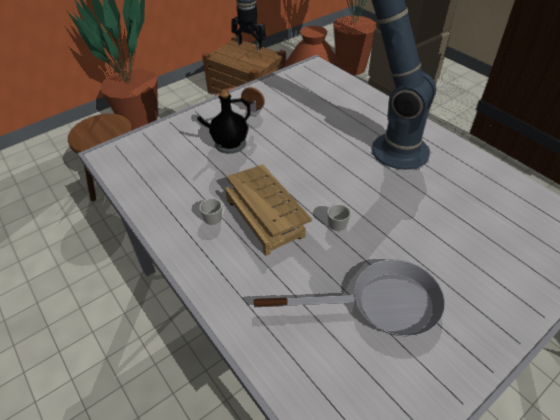

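View pics/top0.png

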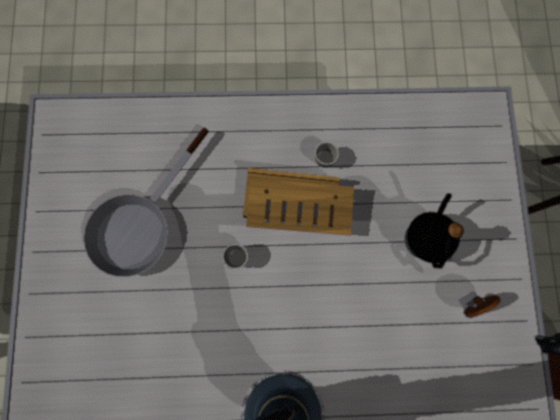

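Scene: pan at left, cups at top-view (235,257) and (327,153), pot at (432,237), board around (300,203) with the rack showing on its left and rear. I'll enlarge both views.

```bash
cat > h.py <<'E'
import cv2,numpy as np
def rays(f,uv):
    K=np.array([[f['fx'],0,f['cx']],[0,f['fy'],f['cy']],[0,0,1]])
    n=cv2.undistortPoints(np.array(uv,float).reshape(-1,1,2),K,np.array(f['dist_coeffs'])).reshape(-1,2)
    return np.c_[n,np.ones(len(n))]@f['R'], -f['R'].T@f['t']
def at_z(f,uv,z):
    d,c=rays(f,uv); return c+d*((np.asarray(z)-c[2])/d[:,2])[:,None]
def proj(f,X):
    K=np.array([[f['fx'],0,f['cx']],[0,f['fy'],f['cy']],[0,0,1]])
    return cv2.projectPoints(np.array(X,float),cv2.Rodrigues(f['R'])[0],f['t'],K,np.array(f['dist_coeffs']))[0].reshape(-1,2)
def cloud(f):
    h,w=f['range_z'].shape; v,u=np.mgrid[:h,:w]
    d,c=rays(f,np.c_[u.ravel(),v.ravel()])
    return (c+d*f['range_z'].reshape(-1,1)).reshape(h,w,3)
def crop(f,u0,v0,u1,v1,s,name):
    im=f['image'][v0:v1,u0:u1,::-1]
    cv2.imwrite(name,cv2.resize(im,None,fx=s,fy=s,interpolation=cv2.INTER_CUBIC))
E
python3 - <<'E'
from h import *
import pickle
a=pickle.load(open('top0.pkl','rb')); b=pickle.load(open('scene0.pkl','rb'))
crop(a,235,155,365,245,6,'pics/t1.png'); crop(b,215,155,320,255,6,'pics/s1.png')
P=cloud(a)
for v in range(160,242,6): print(v,[tuple((P[v,u]*1000).round().astype(int)) for u in(241,255,280,300,320,345,352,358)])
E
```

```text
160 [(np.int64(734), np.int64(108), np.int64(-2)), (np.int64(732), np.int64(64), np.int64(1)), (np.int64(731), np.int64(-13), np.int64(-1)), (np.int64(730), np.int64(-75), np.int64(-2)), (np.int64(728), np.int64(-137), np.int64(-1)), (np.int64(725), np.int64(-214), np.int64(4)), (np.int64(726), np.int64(-237), np.int64(-2)), (np.int64(725), np.int64(-255), np.int64(0))]
166 [(np.int64(713), np.int64(107), np.int64(4)), (np.int64(714), np.int64(65), np.int64(-3)), (np.int64(712), np.int64(-12), np.int64(-2)), (np.int64(711), np.int64(-74), np.int64(-2)), (np.int64(707), np.int64(-135), np.int64(7)), (np.int64(706), np.int64(-213), np.int64(1)), (np.int64(707), np.int64(-235), np.int64(-1)), (np.int64(704), np.int64(-253), np.int64(6))]
172 [(np.int64(694), np.int64(108), np.int64(3)), (np.int64(676), np.int64(62), np.int64(66)), (np.int64(674), np.int64(-11), np.int64(67)), (np.int64(692), np.int64(-74), np.int64(-5)), (np.int64(690), np.int64(-135), np.int64(-2)), (np.int64(687), np.int64(-212), np.int64(1)), (np.int64(687), np.int64(-234), np.int64(-1)), (np.int64(686), np.int64(-25
[... 3425 characters left out ...]
64(-2)), (np.int64(509), np.int64(68), np.int64(-3)), (np.int64(507), np.int64(-7), np.int64(0)), (np.int64(505), np.int64(-67), np.int64(-2)), (np.int64(497), np.int64(-121), np.int64(53)), (np.int64(494), np.int64(-192), np.int64(59)), (np.int64(501), np.int64(-223), np.int64(2)), (np.int64(500), np.int64(-241), np.int64(2))]
238 [(np.int64(492), np.int64(110), np.int64(-1)), (np.int64(491), np.int64(68), np.int64(-2)), (np.int64(488), np.int64(-6), np.int64(7)), (np.int64(487), np.int64(-66), np.int64(-1)), (np.int64(485), np.int64(-126), np.int64(2)), (np.int64(484), np.int64(-202), np.int64(-2)), (np.int64(483), np.int64(-222), np.int64(2)), (np.int64(482), np.int64(-240), np.int64(3))]
```

View pics/t1.png

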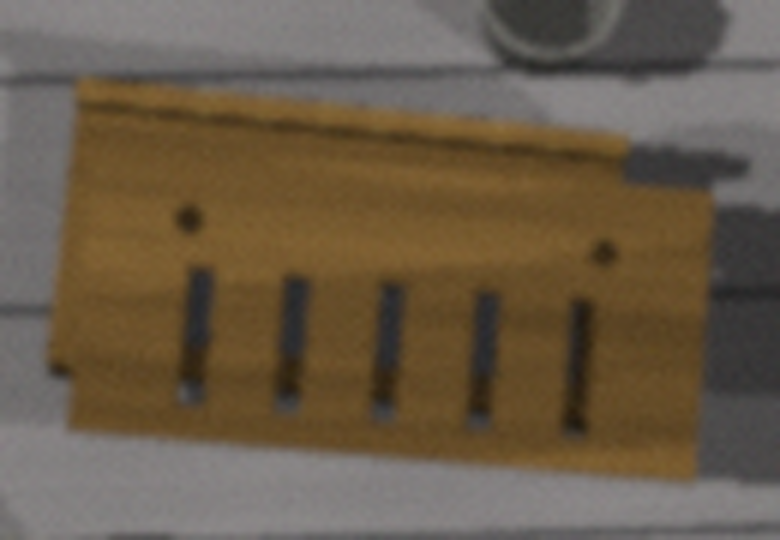

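View pics/s1.png

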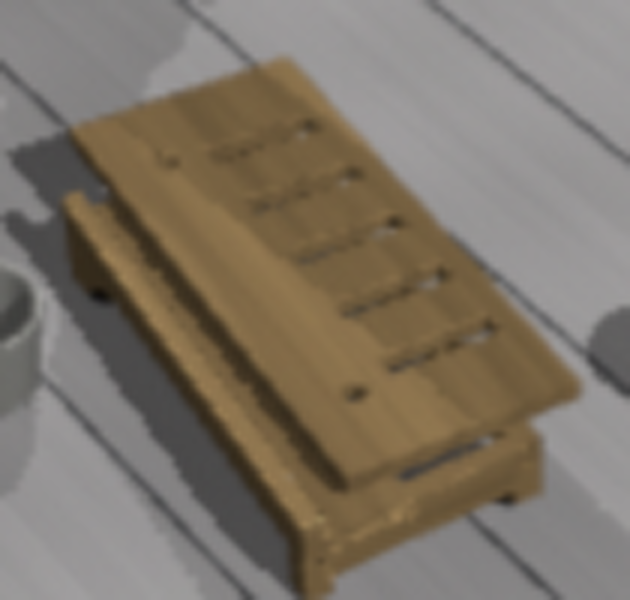

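```bash
cat >> h.py <<'E'
def t2(xy,u0=235,v0=155,s=6): return (np.array(xy,float)+.5)/s-.5+[u0,v0]
E
python3 - <<'E'
from h import *
import pickle
a=pickle.load(open('top0.pkl','rb')); b=pickle.load(open('scene0.pkl','rb'))
r=lambda x:print((x*1000).round(1).tolist())
H=at_z(a,t2([(189,218),(604,254)]),.0687); r(H)
Hs=at_z(b,t2([(355,392),(170,160)],215,155),.0687); r(Hs)
print('len',np.linalg.norm(H[0]-H[1]),np.linalg.norm(Hs[0]-Hs[1]))
print('rail rear top L,R; front-left base');R=at_z(a,t2([(80,78),(628,133),(50,368)]),[.066,.066,.05]); r(R)
print('scene rail rear top R, L; front-left base top');S=at_z(b,t2([(66,198),(298,532),(540,432)],215,155),[.066,.066,.05]); r(S)
print('board corners FL FR RR');r(at_z(a,t2([(70,430),(697,480),(713,190)]),[.061,.061,.073]))
ang=lambda L,R:np.degrees(np.arctan2(R[0]-L[0],L[1]-R[1]))
print('yaw board',ang(H[0],H[1]),ang(Hs[0],Hs[1]),'rack',ang(R[0],R[1]),ang(S[1],S[0]))
print('cups,pot,pan');r(at_z(a,[(235,257),(327,153),(432,237),(126,235)],[.05,.05,.07,.03]))
E
```

```text
[[618.1, 30.8, 68.7], [595.6, -167.7, 68.7]]
[[618.2, 31.9, 68.7], [593.6, -167.8, 68.7]]
len 0.19984093856114768 0.2011445080810097
rail rear top L,R; front-left base
[[689.5, 82.2, 66.0], [655.8, -182.9, 66.0], [550.1, 99.5, 50.0]]
scene rail rear top R, L; front-left base top
[[653.3, -181.0, 66.0], [693.1, 84.7, 66.0], [552.0, 98.3, 50.0]]
board corners FL FR RR
[[518.2, 89.6, 61.0], [486.4, -207.7, 61.0], [624.8, -221.2, 73.0]]
yaw board -6.467875107445381 -7.014617088588043 rack -7.242739419406182 -8.511210835227546
cups,pot,pan
[[432.7, 123.2, 50.0], [733.8, -152.7, 50.0], [472.4, -437.0, 70.0], [506.1, 438.7, 30.0]]
```

```bash
cat >> h.py <<'E'
YAW=np.radians(-7.5); O=np.array([.5887,-.0395])
ex=np.array([np.cos(YAW),np.sin(YAW)]); ey=np.array([-np.sin(YAW),np.cos(YAW)])
def W(x,y,z): return [*(O+x*ex+y*ey),z]          # rack frame -> world
def RK(p): d=np.array(p[:2])-O; return np.array([d@ex,d@ey])
E
cat > s1.py <<'E'
from plant import robot
from h import *
import pickle
print('nose',robot.nose_length)
robot.move_straight([.229,-.635,.42],vel=.25)
ori=[np.pi,0,YAW]
robot.goto(W(-.014,-.215,.42),ori)
robot.move_straight(W(-.014,-.215,.048),vel=.2)
s=robot.sense(); print(s['t'],s['tcp_pos'],s['tcp_rot'],s['wrist_force'],RK(s['tcp_pos']))
c=robot.move_straight(W(-.014,-.175,.048),vel=.03,contact_N=2)
s=robot.sense(); print(c,s['t'],s['wrist_force'],RK(s['tcp_pos']),s['torque'])
robot.move_straight(W(-.014,-.167,.048),vel=.03)
s=robot.sense(); print(s['t'],s['wrist_force'],RK(s['tcp_pos']),s['torque'])
f=robot.grab_frame('top'); pickle.dump(f,open('top1.pkl','wb')); crop(f,235,155,365,245,6,'pics/t2.png')
f=robot.grab_frame('scene'); pickle.dump(f,open('scene1.pkl','wb')); crop(f,215,155,320,255,6,'pics/s2.png')
E
python3 s1.py
```

```text
nose 0.011
4.775 [ 0.54741448 -0.25106728  0.04895653] [ 3.14107773e+00 -1.81078343e-03 -1.30924889e-01] [ 0.11019969 -0.09773076  1.08357449] [-0.01331725 -0.21514614]
False 6.2583 [-0.20277387 -0.01972694 -0.36480239] [-0.01394354 -0.17496868] [-0.06487398  0.04887345  0.03720221]
6.675 [-0.30500212 -0.26246472 -0.69863048] [-0.01379474 -0.1661625 ] [-0.0427024  -0.00368885  0.03651283]
```

View pics/s2.png

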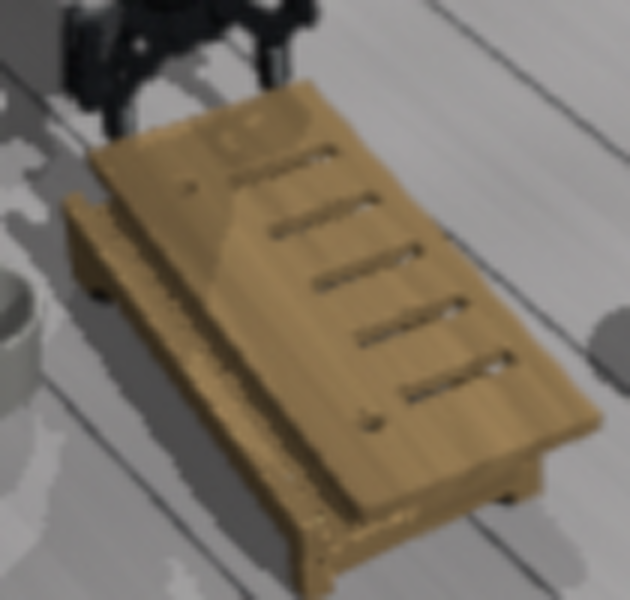

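The board slid left with the fingers. Holes are now at crop (372,422) and (190,188); the rack hasn't moved (its corners are still at (66,198) and (540,432)).

```bash
python3 - <<'E'
from h import *
import pickle
b=pickle.load(open('scene1.pkl','rb'))
Hs=at_z(b,t2([(372,422),(190,188)],215,155),.0687)
print([(RK(h)*1000).round(1)+[1,0] for h in Hs])
b=pickle.load(open('scene0.pkl','rb'))
Hs=at_z(b,t2([(355,392),(170,160)],215,155),.0687)
print([(RK(h)*1000).round(1)+[1,0] for h in Hs])
E
```

```text
[array([23.7, 96.4]), array([  23.5, -101. ])]
[array([20.9, 74.6]), array([  22.6, -126.5])]
```

View pics/t2.png

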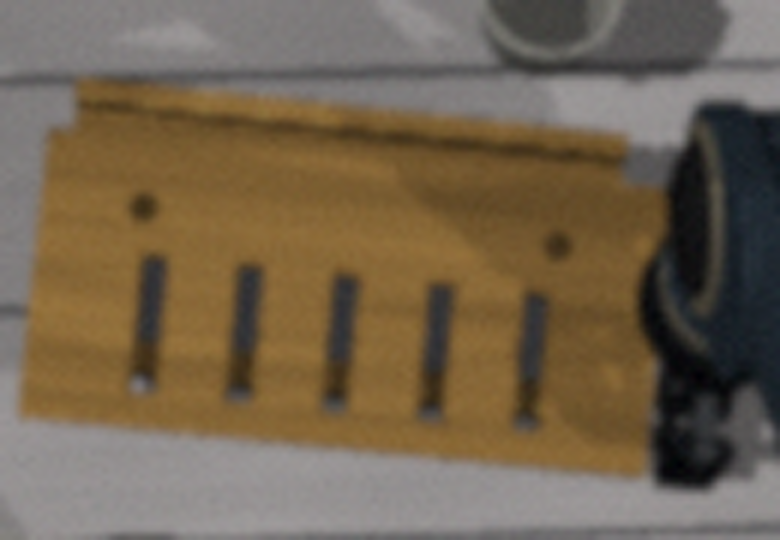

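```bash
cat > s2.py <<'E'
from plant import robot
from h import *
import pickle
print([(RK(h)*1000).round(1)+[1,0] for h in at_z(pickle.load(open('top1.pkl','rb')),t2([(143,206),(557,244)]),.0687)])
robot.move_straight(W(-.014,-.20,.048),vel=.1)
robot.move_straight(W(-.014,-.20,.20),vel=.2)
best=None
for y in (YAW+np.pi/2,YAW-np.pi/2):
    q=robot.inverse_kinematics(W(-.125,0,.2),[np.pi,0,y])
    if q is not None:
        d=abs(np.array(q)-robot.sense()['joint_pos']).max(); print(y,d)
        if best is None or d<best[0]: best=(d,y)
robot.goto(W(-.125,0,.20),[np.pi,0,best[1]])
robot.move_straight(W(-.125,0,.045),vel=.15)
robot.move_straight(W(-.098,0,.045),vel=.06)
for x in np.arange(-.095,-.0765,.003):
    c=robot.move_straight(W(x,0,.045),vel=.02,contact_N=7)
    s=robot.sense(); print(c,round(s['t'],2),s['wrist_force'].round(1),(RK(s['tcp_pos'])*1000).round(1),s['torque'].round(2))
    if c: break
f=robot.grab_frame('scene'); pickle.dump(f,open('scene2.pkl','wb')); crop(f,215,155,320,255,6,'pics/s3.png')
E
python3 s2.py
```

```text
[array([24.5, 96.1]), array([  27.1, -103.3])]
1.4398966328953218 1.111076542297064
-1.7016960206944713 1.824657084797996
False 11.28 [0.5 0.1 0.9] [-95.  -0.] [-0.    0.03  0.02]
False 11.58 [ 0.1 -0.6  0.1] [-91.8   0. ] [ 0.01  0.01 -0.02]
False 11.88 [-1.3  0.2  1. ] [-89.1  -0. ] [-0.01  0.11  0.06]
False 12.18 [-0.7 -0.9  0.4] [-85.8  -0. ] [-0.04  0.19 -0.  ]
False 12.48 [-1.  -0.4 -0.1] [-82.6  -0. ] [ 0.02  0.16 -0.05]
False 12.78 [0.1 0.7 0.6] [-79.5   0. ] [-0.01  0.09 -0.03]
False 13.08 [-0.2 -1.2  0.4] [-76.6   0. ] [-0.02  0.09  0.  ]
```

View pics/s3.png

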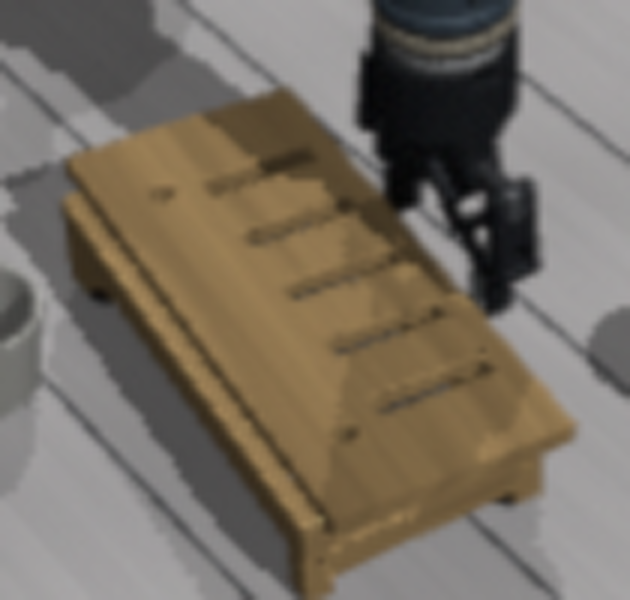

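Holes at (348,434) and (163,193), with a narrow gap left to the rail and no rail contact force yet. I'll keep pushing until the force rises.

```bash
cat > s3.py <<'E'
from plant import robot
from h import *
import pickle
S=lambda uv,z,f:[(RK(h)*1000).round(1) for h in at_z(f,t2(uv,215,155),z)]
print(S([(348,434),(163,193)],.0697,pickle.load(open('scene2.pkl','rb'))))
for x in np.arange(-.0745,-.066,.002):
    c=robot.move_straight(W(x,0,.045),vel=.02,contact_N=6)
    s=robot.sense(); print(c,round(s['t'],2),s['wrist_force'].round(1),(RK(s['tcp_pos'])*1000).round(1),s['torque'].round(2))
    if c or abs(s['wrist_force'][0])>6: break
f=robot.grab_frame('scene'); pickle.dump(f,open('scene3.pkl','wb')); crop(f,215,155,320,255,6,'pics/s4.png')
E
python3 s3.py
```

```text
[array([37.2, 97.8]), array([  37.2, -104.2])]
True 13.34 [-0.6  0.2 -0.4] [-76.7  -0.2] [ 0.01 -0.    0.03]
```

View pics/s4.png

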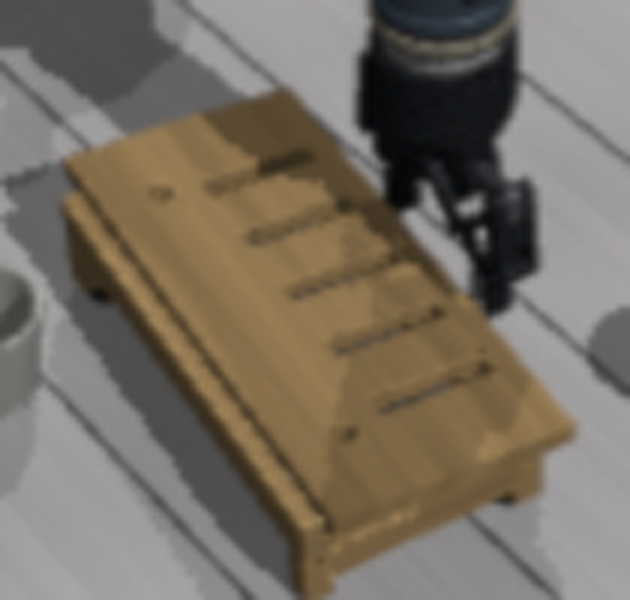

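```bash
cat > s4.py <<'E'
from plant import robot
from h import *
import pickle
def tilt():
    f=robot.grab_frame('top'); P=cloud(f).reshape(-1,3); P=P[f['range_z'].ravel()>0]
    d=P[:,:2]-O; x=d@ex; y=d@ey; m=(abs(y)<.12)&(P[:,2]>.045)&(P[:,2]<.09)
    r=[]
    for lo,hi in((-.06,-.045),(.045,.06)):
        for s in(1,-1):
            k=m&(x>lo)&(x<hi)&(y*s>.02); r.append(round(1000*np.median(P[k,2]),1))
    return r
def st(tag): s=robot.sense(); print(tag,round(s['t'],2),s['wrist_force'].round(1),(RK(s['tcp_pos'])*1000).round(1),tilt())
c=robot.move_straight(W(-.070,0,.045),vel=.02,contact_N=13); st(c)
robot.move_straight(W(-.11,0,.045),vel=.1); 
robot.move_straight(W(-.125,0,.20),vel=.25); st('off')
robot.goto(W(-.005,-.20,.20),[np.pi,0,YAW])
robot.move_straight(W(-.005,-.20,.048),vel=.2)
robot.move_straight(W(-.005,-.170,.048),vel=.08)
for y in np.arange(-.167,-.1575,.001):
    c=robot.move_straight(W(-.005,y,.048),vel=.02,contact_N=12); st(c); z=tilt()
    if c or (z[2]+z[3])/2<(z[0]+z[1])/2+3.5: break
f=robot.grab_frame('scene'); pickle.dump(f,open('scene4.pkl','wb')); crop(f,215,155,320,255,6,'pics/s5.png')
E
python3 s4.py
```

```text
True 13.72 [ 0.3 -0.   1. ] [-76.7  -0.5] [np.float64(62.0), np.float64(nan), np.float64(70.8), np.float64(71.2)]
off 15.02 [ 0.1  0.4 -0.2] [-125.4   -0.5] [np.float64(62.0), np.float64(62.1), np.float64(71.5), np.float64(71.1)]
False 17.83 [-0.1  0.5 -0.4] [  -5.1 -167.2] [np.float64(61.9), np.float64(62.2), np.float64(71.1), np.float64(71.3)]
False 18.18 [ 0.6 -0.2 -0.1] [  -5. -166.] [np.float64(62.0), np.float64(61.8), np.float64(71.0), np.float64(71.3)]
False 18.53 [-0.4 -1.   0.6] [  -5.1 -165.1] [np.float64(62.1), np.float64(62.2), np.float64(71.3), np.float64(71.4)]
False 18.88 [-1.6 -1.2  0.1] [  -5.1 -164.1] [np.float64(62.1), np.float64(62.2), np.float64(71.3), np.float64(71.4)]
False 19.23 [0.8 1.3 0.2] [  -4.8 -162.5] [np.float64(61.9), np.float64(62.1), np.float64(61.7), np.float64(62.2)]
  return _methods._mean(a, axis=axis, dtype=dtype,
  ret = ret.dtype.type(ret / rcount)
```

View pics/s5.png

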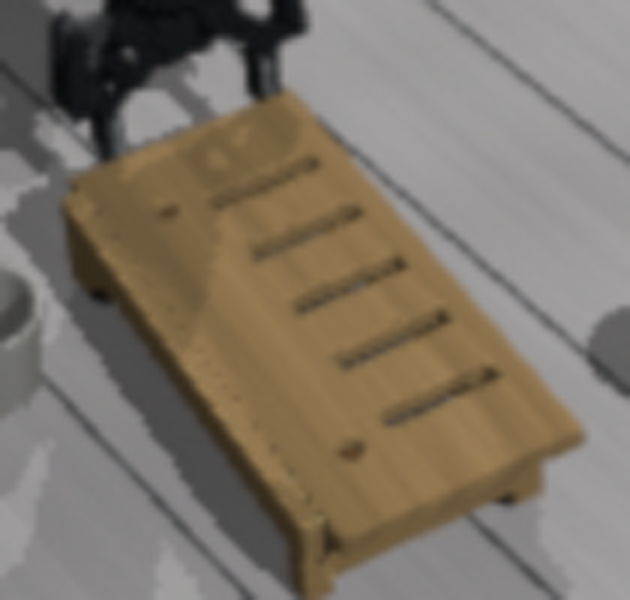

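The board dropped: all four depth patches now read 62 mm, and the picture shows it flat behind the rail with dowels visible in the holes at (350,450) and (168,210). I'll retreat and verify before handing in.

```bash
cat > s5.py <<'E'
from plant import robot
from h import *
src=open('s4.py').read().split("c=robot")[0]; exec(src)
robot.move_straight(W(-.005,-.20,.048),vel=.08)
robot.move_straight(W(-.005,-.20,.25),vel=.25); robot.sleep(.5); st('end')
f=robot.grab_frame('scene'); crop(f,215,155,320,255,6,'pics/s6.png')
P=cloud(f).reshape(-1,3); d=P[:,:2]-O; x=d@ex; y=d@ey
m=(abs(x)<.065)&(abs(y)<.14)&(abs(P[:,2]-.062)<.006); A=np.c_[x,y,np.ones_like(x)][m]
print('plane slopes,z0',np.linalg.lstsq(A,P[m,2],rcond=None)[0].round(4))
f=robot.grab_frame('top'); crop(f,235,155,365,245,6,'pics/t6.png')
P=cloud(f).reshape(-1,3); d=P[:,:2]-O; x=d@ex; y=d@ey
m=(abs(x)<.065)&(abs(y)<.14)&(abs(P[:,2]-.062)<.006); A=np.c_[x,y,np.ones_like(x)][m]
print('plane slopes,z0',np.linalg.lstsq(A,P[m,2],rcond=None)[0].round(4))
E
python3 s5.py
```

```text
end 21.46 [-0.3  0.3 -0. ] [  -5. -200.] [np.float64(61.6), np.float64(61.9), np.float64(61.7), np.float64(61.8)]
plane slopes,z0 [0.0018 0.0004 0.0629]
plane slopes,z0 [0.    0.    0.062]
```

View pics/t6.png

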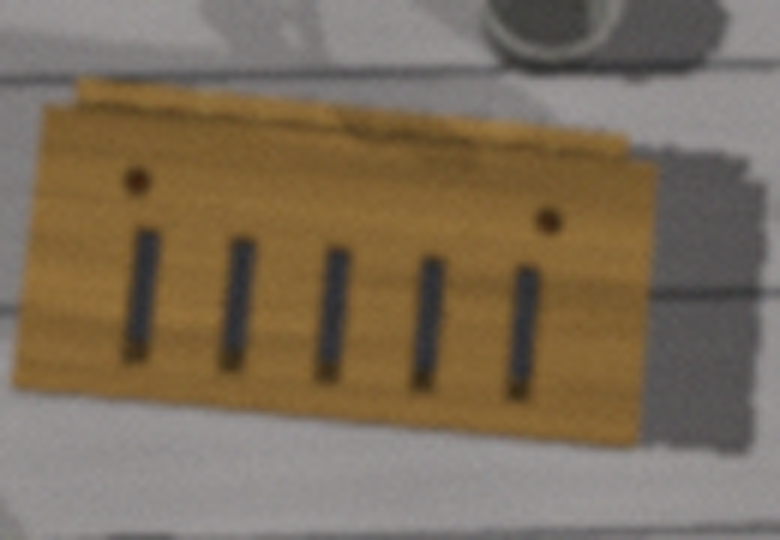

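The board lies against the rail with equal overhang on both sides. Dowel tops show in both holes at (137,181) and (548,220), and the cup hasn't moved. Handing in.

```bash
python3 -c "
from plant import robot
print(robot.close_job(), robot.sense()['t'])"
```

```text
the job is handed in; nothing more can be done
the job is handed in; nothing more can be done
```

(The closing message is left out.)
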